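# Empty the walnut box into the mixing bowl

### The arm

A 7-joint arm with a two-finger parallel gripper is mounted at the origin on the work surface. World frame = base frame: x ahead of the robot, y to its left, z up, the work surface at z = 0. Lengths are in mm, angles in rad, forces in N, time in s.
With the tool pointing down it reaches from about 425 to 875 mm from the base axis. Payload 4.7 kg.
Tool frame: the origin (TCP) lies on the mounting face of the last link; the fingertips stand 182 mm ahead of it and the grasp point (between the pads) lies 164 mm ahead of it; z points along the fingers, y is the line along which they close (so a half turn about z gives the same grasp; the last joint's range is limited). The gripper opens to 87 mm and grips with 3 to 60 N. Pads are 19 mm wide; open, the fingers measure 117 mm over their backs; the gripper's body (75 mm by 190 mm) begins 51 mm behind the grasp point.
Start: joints at [-1.141, 0.321, -0.07, 1.45, 0.023, 1.371, -0.057], TCP at [262.565, 594.615, 404.787] pointing down, gripper open.
Joint ranges: [-2.86, 2.86], [-0.3, 2.09], [-1.38, 1.24], [0.06, 2.45], [-1.56, 4.7], [0.09, 2.05], [-2.69, 2.69]. Speed limits (rad/s): [2.57, 2.57, 3.14, 3.14, 3.14, 3.14, 3.14].

### API

Orientations are given as a rotation vector (axis times angle).
In Python, from workcell import env gives the robot as it stands.
- The arm moves only by the tool carry_out, never from a script. Its argument "rows" is a list that holds one entry, the list of rows, each a list of 5 numbers: the shift along the tool's x, y, z in mm, then the turn about the tool's z in degrees, then the finger opening in mm, from 0 to 87. A call has 1 to 20 rows; each row shifts and turns the commanded pose from where the row before left it, along the tool's axes as they then stand; what a row does not reach is not made up. A row lasts 1/12 s, in which the tool goes at most 41.7 mm and 7.16 degrees, less where a joint would pass 70% of its speed; a pose out of reach is approached as far as the arm can. A call with a gripper value outside its range is refused whole. The fingers move at their own pace and stop on an object; "newtons" is the grip in N (left out, the last holds). Time passes only in rows, so rows that do not move let the fingers close. It gives the time, the measured TCP pose, the force, the opening and the grip force at its end, in the units of the state.
- env.read_state(): the state, without advancing time (a new reading comes with each control period).
- env.capture(name): name is "side" or "top" or "wrist"; returns a dict with "frame" (480x640x3 uint8, red, green, blue), "fx", "fy", "cx", "cy" (pixels), "rvec" (rotation vector, rad) and "tvec" (3), from world to camera coordinates, as OpenCV has them. Camera axes: x right, y down, z forward; pixel columns grow to the right and rows downward; lengths in mm; the calibration is good to about 2 mm. The wrist camera is an equidistant fisheye: a pixel r from the principal point sees the ray r / f radians off the axis. A picture is of the moment at which its call begins. There is no depth.
- env.close_job(): hands the job in; it is judged then, once.
The state is a dict: "clock": time; "qpos": joint angles; "joint_vel": joint speeds; "effort": joint torques, N m; "tool_pos": TCP position; "eef_rot": TCP orientation; "contact_force": force on the tool from outside, world axes, zero at the start; "moment": the same for the moment, N m; "grip_width": finger opening in mm; "grasp_force": force on a finger pad.
Only numpy, scipy, OpenCV 4.12 (cv2) and the standard library are available. Lean on these libraries where they do the work, as an engineer would, in place of code of your own. Each camera call takes 0.05 s, during which the arm holds its last target. There are 200 camera calls.

### The job

Pull the folded spout of the walnut box right out, then lift the box and tip it over the dark steel bowl (not the white one) until all four walnuts lie in that bowl. Set the box back upright on the middle of its low metal stand and fold the spout fully shut again for the next filling. Leave the two bowls, the jar and the spatula where they stand, and let go of everything.

Things in the scene. Friction and masses are not known exactly. Their poses are not given: they have to be found in the camera images.
- carton_center (a point): Centre (half-way up) of the teal card walnut box, 180 long (its x) x 60 wide (y) x 90 mm high (z), 0.35 kg, rigid. The spout is in its +x end face, 90 mm from this point. That end overhangs the stand by about 25 mm. Closed top with a pale window; grip it across its 60 mm width from above. Four walnuts lie loose on its floor.
- spout (a joint): Spout angle, rad: 0 folded shut (flush in the end face), 1.2 fully out (stop); starts at 0 to 0.1. The free top edge swings out and down about a level hinge along the box's y, at the foot of the end face (from the box centre: 90 mm along x, 40 mm down). Friction of 0.045 N m: it stays where left. A cream panel 51 wide x 62 mm high with side cheeks, a trough when out.
- pull_tab (a point): Point to pinch on the red pull tab, an upright fin on the spout's outer face: 10 mm thick (along the box's y), standing out 34 mm, 30 mm high. The point is 22 mm out from the face and 47 mm from the hinge along the panel. Axes as the box's when shut; they turn with the spout. A pinch across its thickness grips it firmly: turn the hand with the spout. It can also be pushed.
- spout_lip (a point): Middle of the free (upper, when shut) edge of the spout, 62 mm from the hinge; the nuts leave here. Fully out, the trough still rises 21 degrees on a level box, so tip the box, spout end down, by well over 30 degrees (45 to 60 is good) to roll all the nuts out. To shut it from fully out, the tab must first go almost straight up, then in towards the box.
- stand: Fixed low aluminium stand, 150 (x) x 120 (y) x 60 mm high, the box standing on its top with the same heading to within 0.1 rad. Origin at the centre of its underside, on the table; the box's centre starts about 10 mm from the stand's centre, along the stand's +x.
- steel_bowl_rim (a point): Centre of the mouth of the dark steel mixing bowl: 180 mm across at the rim, 75 mm high, round, loose on the table, 0.45 kg. The bowl for the walnuts.
- white_bowl_rim (a point): Centre of the mouth of a white bowl of the same size: not to be used or moved. The two bowls may have changed places.
- jar: Amber jar with a red lid, 70 across x 110 mm high; origin at the centre of its underside. Leave alone.
- spatula: Spatula with a black handle, 240 mm long, lying flat; origin about its middle. Leave alone.
- walnut1: One of four walnuts, about 40 x 36 x 36 mm, 16 g; origin at its centre. At the start inside the box, on its floor.
- walnut2: One of four walnuts, about 40 x 36 x 36 mm, 16 g; origin at its centre. At the start inside the box, on its floor.
- walnut3: One of four walnuts, about 40 x 36 x 36 mm, 16 g; origin at its centre. At the start inside the box, on its floor.
- walnut4: One of four walnuts, about 40 x 36 x 36 mm, 16 g; origin at its centre. At the start inside the box, on its floor.
Not all that is in view belongs to the job. Leave any orange or yellow look-alike of the part that bears carton_center alone.

How it is judged (in metres and radians):
On the way, in this order (a step that is already met when the one before it is completed fails the run):
1. the spout is pulled right out while the box still stands upright on its stand (value of joint spout above 0.95 rad and angle between carton_center's own z axis and vertical below 0.2 rad and height (world z) of carton_center below 0.125 m), for 0.2 s.
2. the box is tipped over the steel bowl with its spout out (angle between carton_center's own z axis and vertical above 0.35 rad and value of joint spout above 0.7 rad and horizontal distance between spout_lip and steel_bowl_rim below 0.14 m), for 0.02 s.
3. all four walnuts are in the steel bowl (horizontal distance between each of walnut1, walnut2, walnut3, walnut4 and steel_bowl_rim below 0.085 m and z of walnut1 in the frame of steel_bowl_rim between -0.08 and 0 m and z of walnut2 in the frame of steel_bowl_rim between -0.08 and 0 m and z of walnut3 in the frame of steel_bowl_rim between -0.08 and 0 m and z of walnut4 in the frame of steel_bowl_rim between -0.08 and 0 m), for 0.2 s.
At the end, for the whole second after the job is handed in: All four walnuts lie in the steel bowl (below its rim), the box stands upright on the stand (tilt under 0.08 rad, its centre within 55 mm of the stand's centre seen from above), at rest, with its spout shut (under 0.15 rad) (all of step 3 and angle between carton_center's own z axis and vertical below 0.08 rad and z of carton_center in the frame of stand between 0.1 and 0.11 m and horizontal distance between carton_center and stand below 0.055 m and value of joint spout below 0.15 rad and linear speed of carton below 0.02 m/s); the robot touches nothing.
It fails at once if a bowl is shifted by more than 40 mm (distance of any of steel_bowl_rim, white_bowl_rim from where it was at the start of the episode above 0.04 m).
It fails at once if the jar or the spatula is shifted by more than 30 mm (distance of any of jar, spatula from where it was at the start of the episode above 0.03 m).
It also fails if it takes over 72 s, if anything falls off the work surface, if the arm or the gripper's body presses on something with over 40 N, if the wrist force passes 120 N, or if a joint passes its speed limit or range.

## Working session

There is one attempt and no reset: what is moved stays moved. The work goes in short steps, Python scripts to look and compute and a tool call to move; the robot and the scene stay as the last step left them, time stands still between calls to the robot, and variables do not carry over. Pictures are saved under pics/ and viewed, at most 10 in all, crops included, and the job is handed in when it is done.

Besides the shell and the picture viewer there is one more tool, called as name(argument=value, ...) on one line, values as JSON. carry_out: Moves the arm, as the interface text tells. Its arguments: {"type":"object","properties":{"rows":{"type":"array","items":{"type":"array","items":{"type":"array","items":{"type":"number"}}}},"newtons":{"type":"number"}},"required":["rows"]}

```bash
ls; mkdir -p pics
cat > h.py <<'E'
import numpy as np,cv2
from scipy.spatial.transform import Rotation as R
from workcell import env
def cap(n,save=None):
    c=env.capture(n)
    if save: cv2.imwrite('pics/'+save,c['frame'][:,:,::-1])
    return c
def ray(c,u,v,fish=False):
    x=(u-c['cx'])/c['fx'];y=(v-c['cy'])/c['fy']
    if fish:
        r=np.hypot(x,y);d=np.array([x/r*np.sin(r),y/r*np.sin(r),np.cos(r)])
    else: d=np.array([x,y,1.])
    M=R.from_rotvec(c['rvec']).as_matrix()
    return -M.T@np.array(c['tvec']),M.T@d/np.linalg.norm(d)
def plane(c,u,v,z,fish=False):
    o,d=ray(c,u,v,fish);return o+d*(z-o[2])/d[2]
def tri(r1,r2):
    (a,d),(b,e)=r1,r2
    s=np.linalg.lstsq(np.c_[d,-e],b-a,rcond=None)[0]
    p,q=a+d*s[0],b+e*s[1];return (p+q)/2,np.linalg.norm(p-q)
def proj(c,p):
    M=R.from_rotvec(c['rvec']).as_matrix();q=M@np.array(p)+c['tvec'];return c['fx']*q[0]/q[2]+c['cx'],c['fy']*q[1]/q[2]+c['cy']
E
python3 - <<'E'
from h import *
s=cap('side','s0.png');t=cap('top','t0.png')
import pickle;pickle.dump((s,t),open('c0.pkl','wb'))
for c in(s,t):
  o,d=ray(c,c['cx'],c['cy']);print(o,d,c['fx'])
st=env.read_state();print({k:np.round(v,3) for k,v in st.items()})
print(R.from_rotvec(st['eef_rot']).as_matrix().round(3))
E
```

```text
pics
[ 353.28472931 -716.7107114   748.1761126 ] [ 0.12195778  0.77095746 -0.62510071] 469.5336868473288
[ 380.73205827   64.28956869 1325.71004504] [ 0.08357466 -0.00468143 -0.99649052] 584.5748931000498
{'clock': np.float64(0.1), 'qpos': array([-1.141,  0.322, -0.07 ,  1.452,  0.023,  1.371, -0.057]), 'joint_vel': array([ 0.   , -0.003,  0.001, -0.006, -0.   , -0.002, -0.001]), 'effort': array([-0.0000e+00, -4.9257e+01, -4.0600e-01, -3.1340e+01, -6.4000e-02,
        4.0000e-02,  0.0000e+00]), 'tool_pos': array([262.512, 594.448, 403.769]), 'eef_rot': array([-6.480e-01, -3.074e+00,  3.000e-03]), 'contact_force': array([-0.329, -0.018, -0.989]), 'moment': array([0.074, 0.001, 0.039]), 'grasp_force': np.float64(0.0), 'grip_width': np.float64(87.04)}
[[-0.915  0.404 -0.001]
 [ 0.404  0.915 -0.002]
 [-0.    -0.002 -1.   ]]
```

View pics/s0.png

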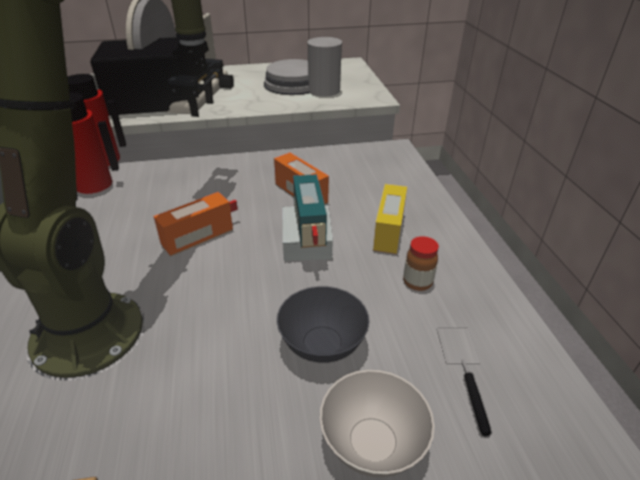

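View pics/t0.png

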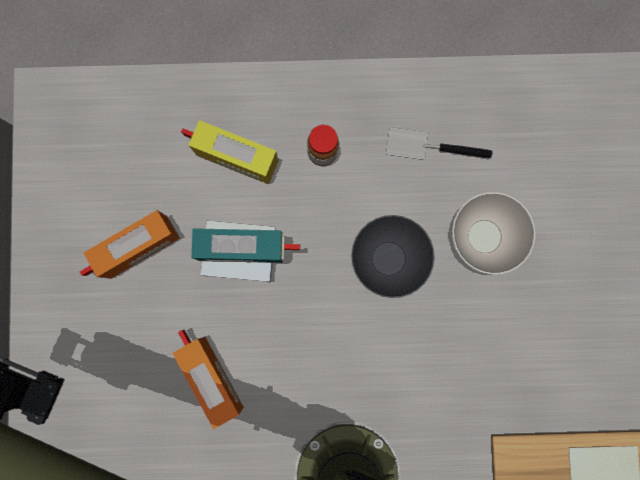

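The candidates in the top view are teal (238,244), yellow (233,150), orange (133,243) and orange (208,380). By the description I choose the teal box with its tab at (292,247), on the stand. The dark steel bowl is at (392,256) and the white bowl at (493,233).

```bash
cat > m.py <<'E'
from h import *
import pickle
s,t=pickle.load(open('c0.pkl','rb'))
def big(m,box):
    x0,y0,x1,y1=box;z=np.zeros(m.shape,np.uint8);z[y0:y1,x0:x1]=m[y0:y1,x0:x1]*255
    cs=cv2.findContours(z,cv2.RETR_EXTERNAL,cv2.CHAIN_APPROX_NONE)[0];return max(cs,key=cv2.contourArea)
def ch(c):
    f=c['frame'].astype(int);h=cv2.cvtColor(c['frame'],cv2.COLOR_RGB2HSV).astype(int);return f,h
if __name__=='__main__':
  B={'s':(270,165,345,265),'t':(180,210,310,290)}
  res={}
  for n,c in(('s',s),('t',t)):
    f,h=ch(c)
    x0,y0,x1,y1=B[n]
    print(n,'HSV top',h[180,300] if n=='s' else h[235,200])
    red=((h[...,0]<8)|(h[...,0]>172))&(h[...,1]>150)
    k=big(red,B[n] if n=='t' else (305,215,325,260));r=k.reshape(-1,2)
    print('red',r.min(0),r.max(0),cv2.minAreaRect(k)); res[n+'red']=r
    teal=(h[...,0]>80)&(h[...,0]<100)&(h[...,1]>110)
    k=big(teal,B[n]);
    for a in (0.02,0.03,0.05): print('teal',a,cv2.approxPolyDP(cv2.convexHull(k),a*cv2.arcLength(k,True),True).reshape(-1,2).tolist())
    print(cv2.minAreaRect(k))
    cr=cv2.resize(c['frame'][y0:y1,x0:x1],None,fx=5,fy=5,interpolation=cv2.INTER_CUBIC)[:,:,::-1]
    cv2.imwrite(f'pics/cr_{n}.png',cr)
  # bowls: dark and white ellipse in top & side
  for nm,fn,bx in(('steel',lambda f,h:(h[...,2]<95),dict(s=(265,280,380,365),t=(345,205,440,305))),('white',lambda f,h:(f[...,0]-f[...,2]>6)&(h[...,2]>90),dict(s=(310,365,440,475),t=(445,185,545,280)))):
    for n,c in(('s',s),('t',t)):
      f,h=ch(c);k=cv2.convexHull(big(fn(f,h),bx[n]));e=cv2.fitEllipse(k);r=k.reshape(-1,2)
      print(nm,n,e,r.min(0),r.max(0))
      if n=='t':print(' plane75',plane(c,*e[0],75).round())
E
python3 m.py; python3 -c "
import cv2,numpy as np
a=cv2.imread('pics/cr_s.png');b=cv2.imread('pics/cr_t.png')
b=cv2.resize(b,(410,252));a=cv2.resize(a,(390,520))
o=np.zeros((520,800,3),np.uint8);o[:,:390]=a;o[:252,390:800]=b;cv2.imwrite('pics/cr.png',o)"
```

```text
s HSV top [ 90 130  94]
red [312 226] [317 242] ((314.9729919433594, 233.83787536621094), (16.111101150512695, 4.274373531341553), 80.53767395019531)
teal 0.02 [[315, 176], [324, 214], [301, 216], [295, 177]]
teal 0.03 [[315, 176], [324, 214], [301, 216], [295, 177]]
teal 0.05 [[315, 176], [324, 214], [301, 216], [295, 177]]
((308.75201416015625, 195.63601684570312), (41.59087371826172, 24.86507797241211), 79.69515228271484)
t HSV top [ 90 131 105]
red [284 244] [299 249] ((291.5, 246.5), (5.0, 15.0), 90.0)
teal 0.02 [[193, 230], [280, 231], [281, 261], [192, 257]]
teal 0.03 [[193, 230], [280, 231], [281, 261], [192, 257]]
teal 0.05 [[193, 230], [280, 231], [281, 261], [192, 257]]
((236.71124267578125, 244.92425537109375), (89.49744415283203, 30.44912338256836), 1.7098139524459839)
steel s ((319.8650817871094, 327.3576354980469), (81.64797973632812, 96.75574493408203), 70.58411407470703) [277 287] [368 364]
steel t ((392.36083984375, 256.1331787109375), (81.51447296142578, 82.56006622314453), 139.51693725585938) [352 215] [433 297]
 plane75 [ 475. -109.   75.]
white s ((376.9821472167969, 419.22998046875), (108.58255767822266, 120.33859252929688), 115.12274932861328) [318 365] [435 474]
white t ((500.5306091308594, 226.7826385498047), (90.5578842163086, 101.06092071533203), 38.33749771118164) [453 185] [544 277]
 plane75 [ 532. -345.   75.]
```

View pics/cr.png

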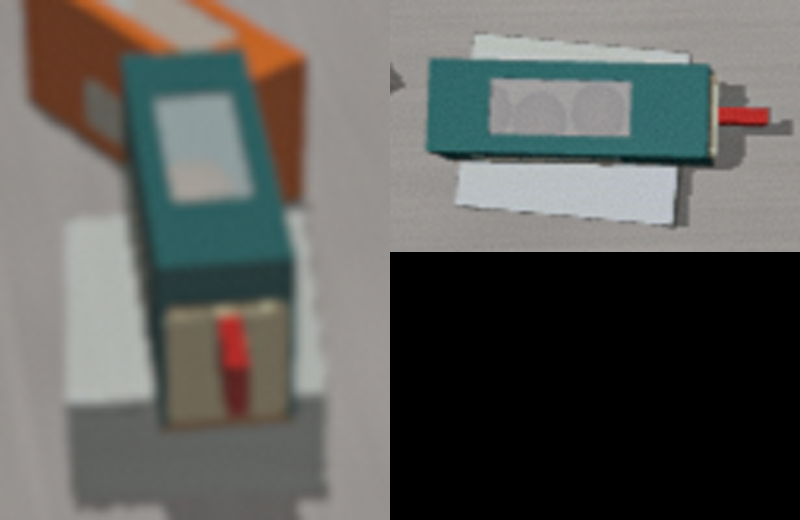

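The crop shows the teal box on the stand, cream spout panel and red tab towards the camera (−y); the dark bowl stands nearest the spout.

Run:
```python
from m import *
S=lambda x,y:(270+x/5.2-.4,165+y/5.2-.4); T=lambda x,y:(180+(x-390)/3.154-.35,210+y/3.15-.35)
P={'win nr':((254,200),(631,81)),'win nl':((171,204),(630,136)),'win fr':((237,93),(490,79)),'win fl':((154,97),(491,135)),
'box nr':((290,258),(714,66)),'box nl':((158,270),(713,155)),'box fr':((240,52),(428,58)),'box fl':((122,58),(428,151)),
'tabtip top R/up':((246,362),(769,108)),'tabtip top L':((224,364),(769,123)),'stand nr':((326,402),(690,50)),'stand nl':((66,404),(674,226)),'stand fl':((64,220),(457,205)),}
for k,(a,b) in P.items():
    p,e=tri(ray(s,*S(*a)),ray(t,*T(*b)));print(k,p.round(1),round(e,1),'| top z=150',plane(t,*T(*b),150)[:2].round(1),'z60',plane(t,*T(*b),60)[:2].round(1))
# bowls rim from side/top extremes
for nm,l,r_,tl,tr in(('steel',(277.5,320),(368.5,322),0,0),):
    pass
p,e=tri(ray(s,323,318),ray(t,392.4,256.1));print('steel~',p,e)
print('steel D',np.linalg.norm(plane(t,352,256,75)-plane(t,433.5,256,75)))
f,h=ch(t)
# white bowl rim and jar
print('white',plane(t,493.3,233,75),np.linalg.norm(plane(t,452,233,75)-plane(t,535,233,75)))
print('jar',plane(t,323,139,110),'spat',plane(t,440,148,5),'yel',[plane(t,*q,90).round() for q in((191,145),(200,121),(278,152),(269,182))])
```

```text
win nr [520.  175.5 147.9] 0.2 | top z=150 [519.6 175.3] z60 [530.3 183.8]
win nl [483.6 176.8 149.2] 1.3 | top z=150 [484.2 176.7] z60 [492.1 185.3]
win fr [526.  265.7 148.5] 4.6 | top z=150 [523.5 265.7] z60 [534.4 281.1]
win fl [488.  265.4 150.8] 1.4 | top z=150 [487.4 265.6] z60 [495.6 281. ]
box nr [526.6 121.9 152.7] 1.7 | top z=150 [527.8 121.9] z60 [539.1 126.3]
box nl [469.8 123.9 152. ] 1.1 | top z=150 [470.5 123.9] z60 [477.4 128.5]
box fr [537.8 306.  146.9] 1.7 | top z=150 [538.2 305.3] z60 [550.3 323.7]
box fl [478.7 306.  149.4] 0.8 | top z=150 [478.3 305.9] z60 [485.7 324.4]
tabtip top R/up [501.5  87.9 125.8] 1.4 | top z=150 [499.7  87.3] z60 [508.8  89.1]
tabtip top L [491.9  88.1 125.8] 0.9 | top z=150 [490.   87.6] z60 [498.4  89.4]
stand nr [549.8 143.1  55.2] 3.0 | top z=150 [538.6 137.1] z60 [550.7 142.6]
stand nl [429.7 156.4  59.7] 0.8 | top z=150 [425.8 149.9] z60 [429.2 156.4]
stand fl [447.5 305.   59.9] 0.9 | top z=150 [443.2 287.9] z60 [447.9 305. ]
steel~ [ 476.45492678 -109.43743358   73.99010654] 1.9619029800004015
steel D 175.0324540068009
white [ 519.0969657  -328.58798903   75.        ] 178.98707898072428
jar [726.03604037  32.97811091 110.        ] spat [ 727.15935275 -238.48165877    5.        ] yel [array([727., 317.,  90.]), array([779., 297.,  90.]), array([706., 130.,  90.]), array([641., 151.,  90.])]
```

carry_out(rows=[[[0,0,0,7,40],[0,0,0,7,40],[0,0,0,7,40],[0,0,0,7,40],[0,0,0,7,40],[0,0,0,7,40],[0,0,0,7,40],[0,0,0,7,40],[0,0,0,7,40],[0,0,0,6.1,40]]])

```text
clock: 0.93
tool_pos: [262.5, 594.5, 404.1]
eef_rot: [2.283, 2.157, -0.002]
contact_force: [-0.2, 0.1, -0.9]
grip_width: 40.7
grasp_force: 0.0
```

carry_out(rows=[[[-28,15,0,0,40],[-28,15,0,0,40],[-28,15,0,0,40],[-28,15,0,0,40],[-28,15,0,0,40],[-28,15,0,0,40],[-28,15,0,0,40],[-28,15,0,0,40],[-28,15,0,0,40],[-28,15,0,0,40],[-28,15,0,0,40],[-28,15,0,0,40],[-28,15,0,0,40],[-28,15,0,0,40],[-28,15,0,0,40],[-28,15,0,0,40],[-28,15,0,0,40],[0,0,0,0,40]]])

```text
clock: 2.43
tool_pos: [494.9, 99.2, 404.9]
eef_rot: [2.286, 2.15, -0.002]
contact_force: [-0.3, -0.5, 0.0]
grip_width: 39.5
grasp_force: 0.0
```

```bash
cat >> h.py <<'E'
def rel(target_tcp):
    st=env.read_state();M=R.from_rotvec(st['eef_rot']).as_matrix();d=np.array(target_tcp)-st['tool_pos']
    print('t',round(float(st['clock']),2),'pos',np.round(st['tool_pos'],1),'yaw of tool y',np.degrees(np.arctan2(M[1,1],M[0,1])).round(2),'need tool xyz',(M.T@d).round(1),'F',np.round(st['contact_force'],1),'w',st['grip_width'].round(1),st['grasp_force'].round(1))
E
python3 - <<'E'
from h import *
rel((497,91.5,286))
E
```

```text
Traceback (most recent call last):
  File "h.py", line 25, in rel
    print('t',round(float(st['clock']),2),'pos',np.round(st['tool_pos'],1),'yaw of tool y',np.degrees(np.arctan2(M[1,1],M[0,1])).round(2),'need tool xyz',(M.T@d).round(1),'F',np.round(st['contact_force'],1),'w',st['grip_width'].round(1),st['grasp_force'].round(1))
                                                                                                                                                                                                                   ^^^^^^^^^^^^^^^^^^^^^^
AttributeError: 'float' object has no attribute 'round'
```

carry_out(rows=[[[-2,0.5,15,0,40],[-2,0.5,15,0,40],[-2,0.5,15,0,40],[-1.5,0.5,15,0,40],[0,0,10,0,40],[0,0,0,0,40]]])

```text
clock: 2.93
tool_pos: [493.5, 98.6, 332.4]
eef_rot: [-2.276, -2.163, 0.007]
contact_force: [0.3, 0.5, -0.4]
grip_width: 40.3
grasp_force: 0.0
```

```bash
sed -i 's/st\[.grip_width.\].round(1)/round(float(st["grip_width"]),1)/;s/st\[.grasp_force.\].round(1)/round(float(st["grasp_force"]),1)/' h.py
python3 - <<'E'
from h import *
import pickle
rel((497,91.5,286))
w=cap('wrist','w1.png');t=cap('top');s=cap('side')
pickle.dump((w,s,t),open('c1.pkl','wb'))
E
```

```text
t 2.93 pos [493.5  98.6 332.4] yaw of tool y -2.93 need tool xyz [-6.8  4.  46.4] F [ 0.3  0.5 -0.4] w 40.3 0.0
```

View pics/w1.png

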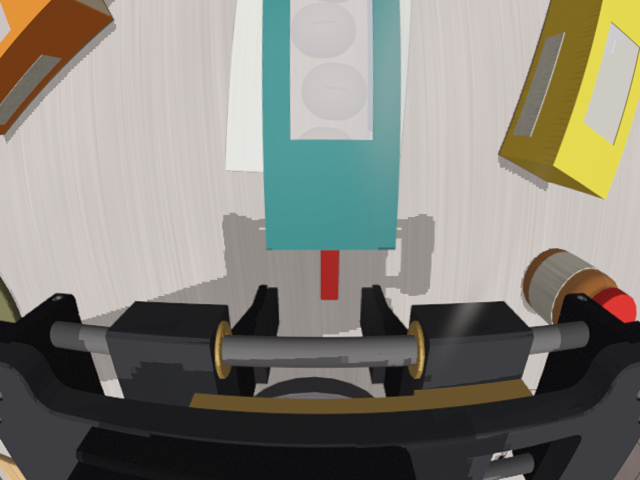

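The wrist view shows the tab (329,250–299) between the fingers, at (265,305) and (373,305), and slightly right of their middle.

Run:
```python
from h import *
import pickle
w,s,t=pickle.load(open('c1.pkl','rb'))
for n,u,v,z in(('tip',329.5,299,127),('tabroot',329.5,251,127),('nl',266,248,150),('nr',397,247,150)):print(n,plane(w,u,v,z,True).round(1))
rel((497,91.5,286))
```

```text
tip [498.   91.4 127. ]
tabroot [499.2 119.2 127. ]
nl [469.8 129.8 150. ]
nr [530.3 127.2 150. ]
t 3.08 pos [494.8  98.9 335.4] yaw of tool y -2.91 need tool xyz [-7.3  2.5 49.4] F [-0.3  0.2 -0.1] w 40.4 0.0
```

carry_out(rows=[[[-1.5,0.8,12,0,40],[-1.5,0.8,12,0,40],[-1.5,0.8,12,0,40],[-1,0.8,12,0,40],[0,0,1,0,40],[0,0,0,0,40],[0,0,0,0,5],[0,0,0,0,5],[0,0,0,0,5],[0,0,0,0,5],[0,0,0,0,5],[0,0,0,0,5]]], newtons=6)

```text
clock: 4.08
tool_pos: [497.6, 93.0, 286.1]
eef_rot: [2.277, 2.164, 0.001]
contact_force: [0.3, 0.1, 0.5]
grip_width: 9.8
grasp_force: 6.0
```

Run:
```python
from h import *
rel((498,93,286))
P=np.array([33,57.])
f=lambda t:np.array([P[0]*np.cos(t)+P[1]*np.sin(t),-P[0]*np.sin(t)+P[1]*np.cos(t)])
q=[f(t) for t in np.arange(0,1.21,.1)]
for a,b in zip(q,q[1:]):print(np.round([-(b-a)[0],-(b-a)[1]],1))
```

```text
t 4.08 pos [497.6  93.  286.1] yaw of tool y -2.92 need tool xyz [0.  0.4 0.1] F [0.3 0.1 0.5] w 9.8 6.0
[-5.5  3.6]
[-5.1  4.1]
[-4.7  4.6]
[-4.2  5.1]
[-3.7  5.4]
[-3.1  5.8]
[-2.5  6.1]
[-1.9  6.3]
[-1.3  6.5]
[-0.6  6.6]
[0.  6.6]
[0.7 6.5]
```

Gripped (9.8 mm, 6 N). Pull along the arc to about 0.5 first.

carry_out(rows=[[[-2.8,0,1.8,0,5],[-2.7,0,1.8,0,5],[-2.5,0,2.1,0,5],[-2.6,0,2,0,5],[-2.3,0,2.3,0,5],[-2.4,0,2.3,0,5],[-2.1,0,2.5,0,5],[-2.1,0,2.6,0,5],[-1.8,0,2.7,0,5],[-1.9,0,2.7,0,5],[0,0,0,0,5]]])

```text
clock: 5.0
tool_pos: [496.0, 69.4, 262.2]
eef_rot: [-2.278, -2.163, 0.002]
contact_force: [0.6, 2.0, -0.1]
grip_width: 9.7
grasp_force: 6.0
```

Run:
```python
from h import *
import cv2
rel((497,70,309))
w=cap('wrist');s=cap('side')
a=w['frame'][200:400,220:440];b=s['frame'][160:260,265:365]
o=np.hstack([cv2.resize(a,(440,400)),cv2.resize(b,(360,400),interpolation=cv2.INTER_CUBIC)])
cv2.imwrite('pics/o1.png',o[:,:,::-1])
```

```text
t 5.0 pos [496.   69.4 262.2] yaw of tool y -2.95 need tool xyz [  0.6   0.9 -46.8] F [ 0.6  2.  -0.1] w 9.7 6.0
```

View pics/o1.png

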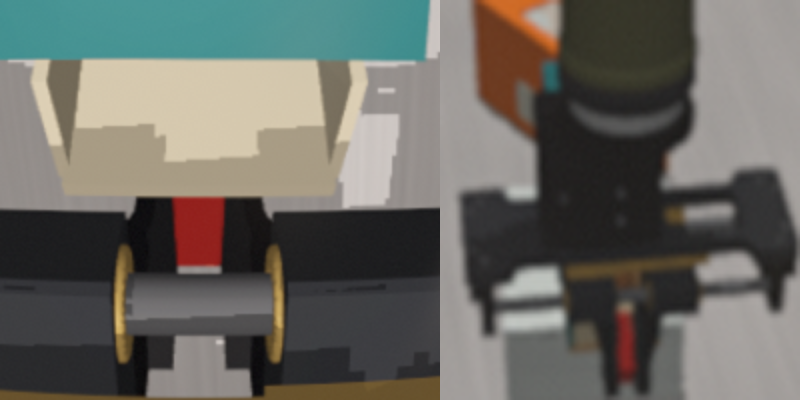

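The crop shows the cream trough swinging out with the tab still held at (200,230). The pull is working, so I continue.

carry_out(rows=[[[-1.6,0,2.9,0,5],[-1.5,0,2.9,0,5],[-1.3,0,3,0,5],[-1.2,0,3.1,0,5],[-1,0,3.1,0,5],[-0.9,0,3.2,0,5],[-0.7,0,3.2,0,5],[-0.6,0,3.3,0,5],[-0.3,0,3.3,0,5],[-0.3,0,3.3,0,5],[0,0,3.3,0,5],[0,0,3.3,0,5],[0,0,3,0,5],[0,0,0,0,5],[0,0,0,0,5],[0,0,0,0,5]]])

```text
clock: 6.43
tool_pos: [496.1, 57.0, 222.3]
eef_rot: [2.277, 2.159, -0.005]
contact_force: [-1.6, -6.6, 5.7]
grip_width: 10.0
grasp_force: 10.9
```

Run:
```python
from h import *
import cv2
rel((497,60,309))
w=cap('wrist')
cv2.imwrite('pics/o2.png',cv2.resize(w['frame'][180:400,220:440],(440,440))[:,:,::-1])
import pickle;pickle.dump(w,open('w2.pkl','wb'))
```

```text
t 6.43 pos [496.1  57.  222.3] yaw of tool y -3.05 need tool xyz [  2.6   0.7 -86.7] F [-1.6 -6.6  5.7] w 10.0 10.9
```

View pics/o2.png

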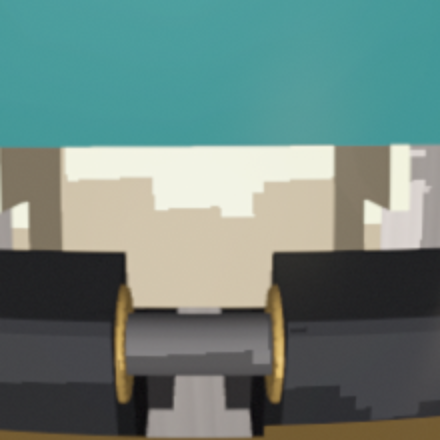

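The trough lies almost flat (lip at row 305 of the crop), so it is out. I release it and rise.

carry_out(rows=[[[0,0,0,0,40],[0,0,0,0,40],[0,0,0,0,40],[-3,0,0,0,40],[-8,0,-20,0,60],[-8,0,-35,0,87],[0,0,-40,0,87],[0,0,-40,0,87],[0,0,-20,0,87],[0,0,0,0,87]]])

```text
clock: 7.32
tool_pos: [496.3, 41.9, 382.1]
eef_rot: [2.274, 2.163, 0.014]
contact_force: [-0.3, -0.1, 0.4]
grip_width: 68.4
grasp_force: 0.0
```

Run:
```python
from h import *
import cv2,pickle
rel((505,250,309))
w=cap('wrist');s=cap('side')
pickle.dump((w,s),open('c2.pkl','wb'))
a=cv2.resize(w['frame'],(440,330));b=cv2.resize(s['frame'][165:265,265:355],(360,400),interpolation=cv2.INTER_CUBIC)
o=np.zeros((400,800,3),np.uint8);o[:330,:440]=a;o[:,440:]=b
cv2.imwrite('pics/o3.png',o[:,:,::-1])
```

```text
t 7.32 pos [496.3  41.9 382.1] yaw of tool y -2.87 need tool xyz [207.9  -2.3  74. ] F [-0.3 -0.1  0.4] w 68.4 0.0
```

View pics/o3.png

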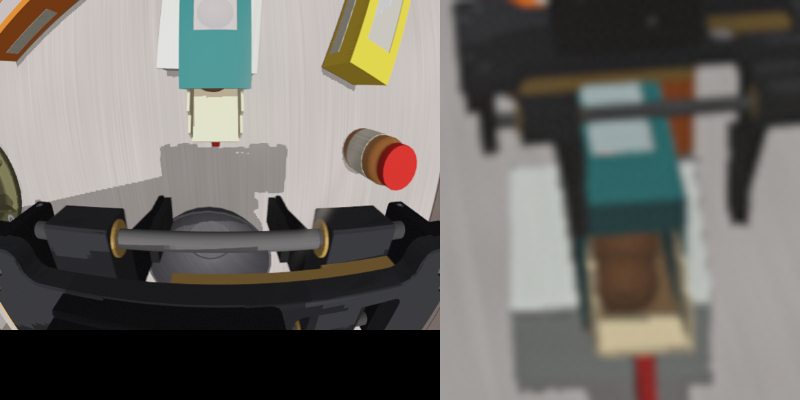

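The spout lies out with the nut visible behind it: lip at about (215,139) in the left crop, box end edge at (179–250,88).

Run:
```python
from h import *
import pickle
w,s=pickle.load(open('c2.pkl','rb'))
for n,u,v,z in(('nl',260,127,150),('nr',364,129,150),('winnl',283,42,150),('winnr',341,43,150)):print(n,plane(w,u,v,z,True).round(1))
for v,vs in((203,320),(203,335),(196,320)):
  print('lip',tri(ray(w,313.5,v,True),ray(s,265+203/4,165+vs/4)))
o,d=ray(w,313.5,203,True);k=(75-o[1])/d[1]
for y in(60,65,70,75):print((o+d*(y-o[1])/d[1]).round(1))
```

```text
nl [469.2 130.3 150. ]
nr [527.8 126.  150. ]
winnl [484.8 178.9 150. ]
winnr [517.3 176.6 150. ]
lip (array([496.31324286,  76.19511585, 105.4389938 ]), np.float64(0.2514901507737683))
lip (array([496.10395493,  74.48133746,  96.24252357]), np.float64(0.3869207764201082))
lip (array([496.80774098,  80.53841075, 101.95236611]), np.float64(0.3160051019499376))
[495.1  60.   19.2]
[495.5  65.   45.9]
[495.9  70.   72.5]
[496.3  75.   99.2]
```

carry_out(rows=[[[9,0,0,0,0],[9,0,0,0,0],[9,0,0,0,0],[8,0,0,0,0],[0,0,15,0,0],[0,0,15,0,0],[0,0,15,0,0],[0,0,15,0,0],[0,0,15,0,0],[0,0,13,0,0],[0,0,0,0,0]]])

```text
clock: 8.33
tool_pos: [495.3, 77.2, 285.9]
eef_rot: [-2.275, -2.164, 0.009]
contact_force: [-0.6, -0.6, -0.7]
grip_width: 19.2
grasp_force: 0.0
```

carry_out(rows=[[[0,0,3,0,0],[0,0,3,0,0],[0,0,3,0,0],[0,0,3,0,0],[0,0,0,0,0]]])

```text
clock: 8.75
tool_pos: [496.6, 76.5, 276.9]
eef_rot: [-2.277, -2.164, 0.0]
contact_force: [-0.3, -0.2, -0.6]
grip_width: 0.4
grasp_force: 0.0
```

carry_out(rows=[[[0,0,2,0,0],[0,0,2,0,0],[0,0,0,0,0]]])

```text
clock: 9.0
tool_pos: [496.9, 76.4, 273.3]
eef_rot: [2.277, 2.164, 0.001]
contact_force: [0.0, 0.1, 2.9]
grip_width: 0.4
grasp_force: 1.4
```

carry_out(rows=[[[0,0,2,0,0],[0,0,2,0,0],[0,0,0,0,0]]])

```text
clock: 9.25
tool_pos: [496.8, 75.6, 269.0]
eef_rot: [2.277, 2.163, -0.001]
contact_force: [-1.1, -3.8, 3.5]
grip_width: 0.5
grasp_force: 2.0
```

carry_out(rows=[[[-2,0,-15,0,0],[0,0,-30,0,60],[0,0,-30,0,87],[0,0,-30,0,87],[25,0,0,0,87],[25,0,0,0,87],[25,0,0,0,87],[25,0,0,0,87],[25,0,0,0,87],[25,0,0,0,87],[25,0,0,0,87],[25,0,0,0,87],[0,0,0,0,87],[0,0,0,0,87]]])

```text
clock: 10.42
tool_pos: [505.9, 276.3, 373.1]
eef_rot: [-2.273, -2.168, 0.002]
contact_force: [0.4, 0.2, 0.3]
grip_width: 79.5
grasp_force: 0.0
```

Run:
```python
from h import *
from m import ch
import cv2,pickle
rel((506.6,274,294))
w=cap('wrist','w3.png');t=cap('top','t3.png')
f,h=ch(w);teal=((h[...,0]>80)&(h[...,0]<100)&(h[...,1]>110))
for v in range(60,301,40):
  u=np.where(teal[v])[0]
  if len(u):print(v,u.min(),u.max(),[plane(w,x,v,150,True).round(1)[:2] for x in(u.min(),u.max())])
```

```text
t 10.42 pos [505.9 276.3 373.1] yaw of tool y -2.71 need tool xyz [-2.2  0.9 79.1] F [0.4 0.2 0.3] w 79.5 0.0
220 273 345 [array([481.2, 311.1]), array([521.7, 309.2])]
260 272 371 [array([478.7, 287.3]), array([536.2, 284.6])]
300 274 369 [array([477.5, 261.5]), array([535.1, 258.8])]
```

carry_out(rows=[[[0,1,16,0,87],[0,0,16,0,87],[0,0,16,0,87],[0,0,16,0,87],[0,0,13,0,87],[0,0,2,0,87],[0,0,0,0,40],[0,0,0,0,40],[0,0,0,0,40],[0,0,0,0,40],[0,0,0,0,40],[0,0,0,0,40]]], newtons=50)

```text
clock: 11.52
tool_pos: [507.7, 274.4, 295.9]
eef_rot: [-2.277, -2.164, -0.001]
contact_force: [-1.5, 0.2, 3.3]
grip_width: 59.6
grasp_force: 50.0
```

carry_out(rows=[[[0,0,-3,0,40],[0,0,-4,0,40],[0,0,-4,0,40],[0,0,-4,0,40],[0,0,0,0,40],[0,0,0,0,40]]])

```text
clock: 12.02
tool_pos: [507.8, 274.1, 310.3]
eef_rot: [2.277, 2.164, 0.001]
contact_force: [-0.6, 0.4, -4.0]
grip_width: 59.7
grasp_force: 50.0
```

Run:
```python
from h import *
st=env.read_state();rel((506.6,274,294));print(np.round(st['moment'],3))
t=cap('top');s=cap('side')
import cv2
a=cv2.resize(t['frame'][190:310,160:320],(480,360));b=cv2.resize(s['frame'][150:260,260:360],(320,352))
o=np.zeros((360,800,3),np.uint8);o[:,:480]=a;o[:352,480:]=b;cv2.imwrite('pics/o4.png',o[:,:,::-1])
```

```text
t 12.02 pos [507.8 274.1 310.3] yaw of tool y -2.93 need tool xyz [-0.2 -1.2 16.3] F [-0.6  0.4 -4. ] w 59.7 50.0
[0.16  0.009 0.019]
```

View pics/o4.png

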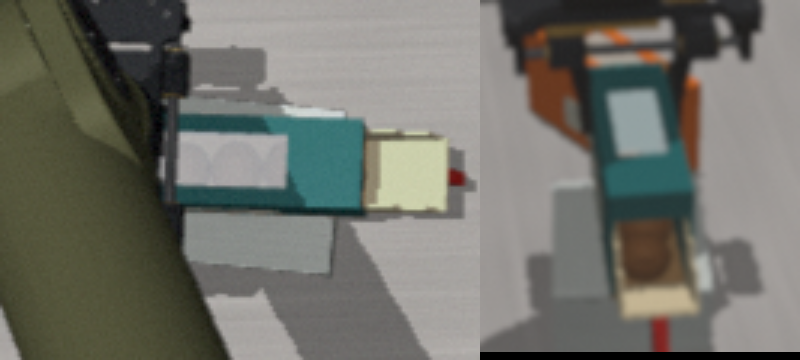

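```bash
cat >> h.py <<'E'
def tilt(us,vs,ut,vt):
    s=env.read_state();g=np.array(s['tool_pos'])-[0,0,164]
    # uses cached cams
    import pickle;S,T=pickle.load(open('c0.pkl','rb'))
    p,e=tri(ray(S,us,vs),ray(T,ut,vt));d=p-g
    print('front edge',p.round(1),e.round(1),'r',np.hypot(d[1],d[2]).round(1),'tilt',np.degrees(np.arctan2(20,148)-np.arctan2(d[2],-d[1])).round(1))
E
python3 - <<'E'
from h import *
tilt(313,150+193/3.2,281.3,244.7)
E
```

```text
front edge [498. 124. 165.] 0.7 r 151.3 tilt 0.4
```

carry_out(rows=[[[0,0,-5,0,40],[0,0,-10,0,40],[0,0,-12,0,40],[0,0,-13,0,40],[0,0,-13,0,40],[0,0,-13,0,40],[0,0,-13,0,40],[0,0,-13,0,40],[0,0,-12,0,40],[0,0,-10,0,40],[0,0,-6,0,40],[0,0,0,0,40]]])

```text
clock: 13.12
tool_pos: [508.1, 274.2, 431.9]
eef_rot: [2.277, 2.164, 0.004]
contact_force: [0.7, -0.6, -4.4]
grip_width: 59.5
grasp_force: 50.0
```

carry_out(rows=[[[-4,0,0,0,40],[-8,-0.5,0,0,40],[-12,-0.8,0,0,40],[-13,-0.8,0,0,40],[-13,-0.8,0,0,40],[-13,-0.8,0,0,40],[-13,-0.8,0,0,40],[-13,-0.8,0,0,40],[-13,-0.8,0,0,40],[-13,-0.8,0,0,40],[-13,-0.8,0,0,40],[-13,-0.8,0,0,40],[-13,-0.8,0,0,40],[-13,-0.8,0,0,40],[-13,-0.8,0,0,40],[-13,-0.8,0,0,40],[-10,-0.8,0,0,40],[-7,-0.3,0,0,40],[-3,0,0,0,40],[0,0,0,0,40]]])

```text
clock: 14.78
tool_pos: [484.1, 61.3, 430.2]
eef_rot: [2.278, 2.163, 0.001]
contact_force: [0.3, 0.6, -3.7]
grip_width: 59.8
grasp_force: 50.0
```

```bash
cat >> h.py <<'E'
def see(name):
    t=cap('top');s=cap('side')
    a=t['frame'][180:310,250:450];b=s['frame'][150:370,230:430]
    o=np.zeros((440,800,3),np.uint8);o[:260,:400]=cv2.resize(a,(400,260));o[:,400:]=cv2.resize(b,(400,440));cv2.imwrite('pics/'+name,o[:,:,::-1])
    return s,t
E
python3 - <<'E'
from h import *
rel((484.4,62.5,430));st=env.read_state();print(st['moment'])
see('o5.png')
E
```

```text
t 14.78 pos [484.1  61.3 430.2] yaw of tool y -2.98 need tool xyz [1.2 0.2 0.2] F [ 0.3  0.6 -3.7] w 59.8 50.0
[0.12616253 0.02446057 0.02546151]
```

View pics/o5.png

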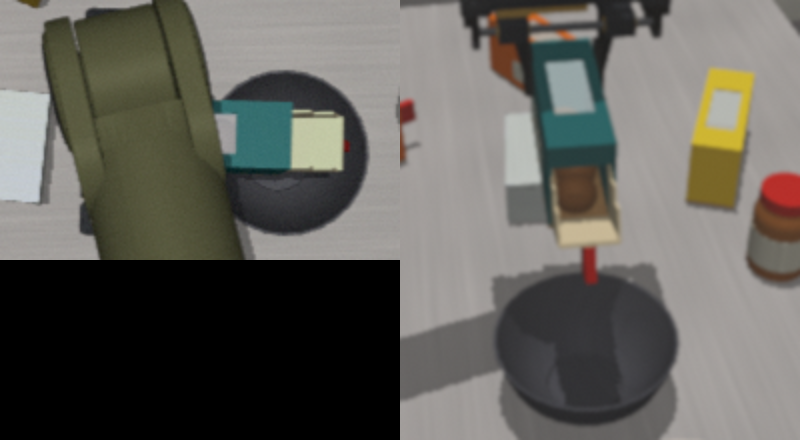

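The top view shows the teal front edge at crop (292,135), with the trough over the dark bowl; the side view shows the box still level above it, with a nut in the mouth. One viewed picture is left, so from here I measure by masks.

```bash
cat >> h.py <<'E'
def tt():
    from scipy.optimize import brentq
    from m import ch
    st=env.read_state();g=np.array(st['tool_pos'])-[0,0,164]
    t=cap('top');f,h=ch(t);s=cap('side')
    m=(h[...,0]>80)&(h[...,0]<100)&(h[...,1]>110);m[:,:250]=0;m[:190]=0;m[310:]=0
    m=cv2.morphologyEx(m.astype(np.uint8),cv2.MORPH_OPEN,np.ones((5,5)))
    v,u=np.where(m);U=u.max()+.5;V=np.median(v[u>U-4])
    def P(th,b=(148,20)):
        x=b[0]*np.cos(th)+b[1]*np.sin(th);z=-b[0]*np.sin(th)+b[1]*np.cos(th);return g+[-.052*x,-.9986*x,z]
    ths=np.radians(np.arange(-5,85,.5));e=[abs(proj(t,P(a))[0]-U) for a in ths]
    th=ths[int(np.argmin(e))];n={}
    for k,c,(x0,y0,x1,y1) in(('top',t,(345,205,445,305)),('side',s,(270,285,375,370))):
        f,h=ch(c);b=(h[...,0]>3)&(h[...,0]<16)&(h[...,1]>70)&(h[...,2]>40)&(h[...,2]<190)
        b=b[y0:y1,x0:x1].astype(np.uint8);nn,_,q,ce=cv2.connectedComponentsWithStats(b);n[k]=[(int(q[i,4]),(ce[i]+[x0,y0]).round().tolist()) for i in range(1,nn) if q[i,4]>15]
    print('front',U,V,'tilt',np.degrees(th).round(1),'lip',P(th,(206,-42.5)).round(),'F',np.round(st['contact_force'],1),'M',np.round(st['moment'],2),'brown',n,'t',st['clock'])
E
python3 - <<'E'
from h import *
tilt(321,224,396,247.5)
tt()
E
```

```text
front edge [475.3 -87.5 282.2] 0.5 r 151.1 tilt 1.6
front 393.5 248.0 tilt 10.5 lip [ 474. -132.  187.] F [-0.4 -0.1 -3.5] M [ 0.25 -0.01 -0.02] brown {'top': [], 'side': []} t 14.8833
```

carry_out(rows=[[[0,0,0,0,40],[0,0,0,0,40],[0,0,0,0,40],[0,0,0,0,40]]], newtons=24)

```text
clock: 15.32
tool_pos: [484.1, 62.2, 430.0]
eef_rot: [2.277, 2.164, 0.0]
contact_force: [0.6, 0.3, -4.4]
grip_width: 59.5
grasp_force: 24.0
```

carry_out(rows=[[[0,0,0,0,40],[0,0,0,0,40],[0,0,0,0,40],[0,0,0,0,40]]], newtons=16)

```text
clock: 15.65
tool_pos: [484.1, 62.2, 430.0]
eef_rot: [-2.277, -2.164, -0.0]
contact_force: [-0.7, -1.1, -5.0]
grip_width: 59.8
grasp_force: 16.0
```

```bash
python3 -c "
from h import *
tt()"
```

```text
front 380.5 251.0 tilt 35.5 lip [477. -81. 112.] F [-0.7 -1.1 -5. ] M [ 0.32  0.01 -0.01] brown {'top': [], 'side': []} t 15.65
```

carry_out(rows=[[[-3,0,-6,0,40],[-5,0,-10,0,40],[-5,0,-10,0,40],[-2,0,-7,0,40],[0,0,0,0,40],[0,0,0,0,40]]])

```text
clock: 16.25
tool_pos: [483.5, 46.7, 464.1]
eef_rot: [2.278, 2.163, 0.003]
contact_force: [0.5, 0.2, -4.1]
grip_width: 59.5
grasp_force: 16.0
```

```bash
python3 -c "
from h import *
tt()"
```

```text
front 390.5 249.0 tilt 36.0 lip [476. -95. 145.] F [ 0.5  0.2 -4.1] M [ 0.09  0.02 -0.03] brown {'top': [(618, [412.0, 255.0])], 'side': [(408, [324.0, 320.0]), (384, [328.0, 344.0])]} t 16.25
```

carry_out(rows=[[[0,0,0,0,40],[0,0,0,0,40],[0,0,0,0,40],[0,0,0,0,40],[0,0,0,0,40]]], newtons=11)

```text
clock: 16.77
tool_pos: [483.3, 47.1, 462.9]
eef_rot: [-2.277, -2.164, 0.0]
contact_force: [-0.4, -0.2, -2.9]
grip_width: 60.0
grasp_force: 11.0
```

```bash
python3 -c "
from h import *
tt()"
```

```text
front 390.5 249.0 tilt 35.5 lip [476. -96. 145.] F [-0.4 -0.2 -2.9] M [0.06 0.05 0.02] brown {'top': [(276, [401.0, 256.0]), (71, [386.0, 269.0])], 'side': [(1050, [321.0, 334.0])]} t 16.7667
```

carry_out(rows=[[[0,0,0,0,40],[0,0,0,0,40],[0,0,0,0,40],[0,0,0,0,40],[0,0,0,0,40]]], newtons=7)

```text
clock: 17.28
tool_pos: [483.3, 47.1, 463.1]
eef_rot: [-2.277, -2.164, -0.0]
contact_force: [-0.5, -0.5, -2.5]
grip_width: 59.9
grasp_force: 7.0
```

```bash
python3 -c "
from h import *
tt()"
```

```text
front 384.5 250.0 tilt 42.5 lip [477. -76. 129.] F [-0.5 -0.5 -2.5] M [ 0.03  0.1  -0.04] brown {'top': [(608, [395.0, 259.0])], 'side': [(1081, [322.0, 336.0])]} t 17.2833
```

carry_out(rows=[[[-4,0,0,0,40],[-6,0,0,0,40],[-6,0,0,0,40],[-4,0,0,0,40],[0,0,0,0,40],[0,0,0,0,40]]], newtons=5.5)

```text
clock: 17.88
tool_pos: [482.3, 26.5, 463.2]
eef_rot: [-2.278, -2.163, -0.001]
contact_force: [0.4, 0.4, -3.1]
grip_width: 60.0
grasp_force: 5.5
```

```bash
python3 -c "
from h import *
tt();see('o6.png')"
```

```text
front 311.5 255.0 tilt 84.5 lip [483.  49.  90.] F [ 0.4  0.4 -3.1] M [0.05 0.1  0.04] brown {'top': [(401, [399.0, 258.0])], 'side': [(1080, [322.0, 336.0])]} t 17.8833
```

View pics/o6.png

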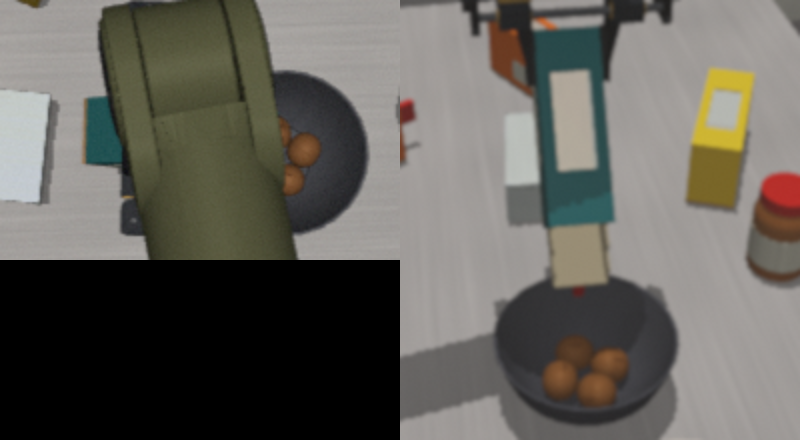

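All four walnuts lie in the steel bowl: side crop (574,352), (610,363), (560,380) and (597,390). The box window is empty and the bowls are unmoved. I firm up the grip, rise and work out the tilt.

carry_out(rows=[[[0,0,0,0,40],[0,0,0,0,40],[0,0,-8,0,40],[0,0,-12,0,40],[0,0,-12,0,40],[0,0,-8,0,40],[0,0,0,0,40]]], newtons=30)

```text
clock: 18.67
tool_pos: [482.9, 27.0, 506.1]
eef_rot: [2.276, 2.163, 0.007]
contact_force: [-0.5, 0.5, -3.8]
grip_width: 59.5
grasp_force: 30.0
```

```bash
cat >> h.py <<'E'
def vplane(c,u,v,g):  # ray with vertical plane through g along box heading
    o,d=ray(c,u,v);n=np.array([.9986,-.052,0]);return o+d*(n@(g-o))/(n@d)
def side_edge(save=None):
    # lower end of teal top/front in the side view -> front face foot/top edge
    from m import ch
    st=env.read_state();g=np.array(st['tool_pos'])-[0,0,164];s=cap('side',save);f,h=ch(s)
    m=(h[...,0]>80)&(h[...,0]<100)&(h[...,1]>110);m[:,:270]=0;m[:,350:]=0;m[:150]=0;m[300:]=0
    m=cv2.morphologyEx(m.astype(np.uint8),cv2.MORPH_OPEN,np.ones((3,3)));v,u=np.where(m)
    uc=int(np.median(u[v>v.max()-5]));col=h[:,uc,2]*m[:,uc]
    print('u',uc,'V profile',v.max(),[(i,int(col[i])) for i in range(v.max()-26,v.max()+1,2)])
    for vv in (v.max()+.5,):
        p=vplane(s,uc,vv,g);d=p-g;print('teal end rel G ahead/up',-d[1].round(1),d[2].round(1),'r',np.hypot(d[1],d[2]).round(1),'ang',np.degrees(np.arctan2(-d[2],-d[1])).round(1))
    return s,g
E
python3 - <<'E'
from h import *
S,_=__import__('pickle').load(open('c0.pkl','rb'))
g=np.array([482.3,26.5,463.2-164])
p=vplane(S,320,261,g);d=p-g;print(p.round(1),'r',np.hypot(*d[1:]).round(1),'tilt',np.degrees(np.arctan2(-d[2],-d[1])+np.arctan2(20,148)).round(1))
rel((0,0,0));side_edge()
E
```

```text
[477.  -74.5 189. ] r 149.5 tilt 55.2
t 18.67 pos [482.9  27.  506.1] yaw of tool y -2.92 need tool xyz [ -52.4 -483.2  503.7] F [-0.5  0.5 -3.8] w 59.5 30.0
u 318 V profile 243 [(217, 0), (219, 0), (221, 0), (223, 0), (225, 0), (227, 0), (229, 0), (231, 0), (233, 94), (235, 96), (237, 97), (239, 96), (241, 97), (243, 0)]
teal end rel G ahead/up 68.0 -138.5 r 154.4 ang 63.8
```

carry_out(rows=[[[6,0.4,0,0,40],[12,0.5,0,0,40],[14,0.5,0,0,40],[14,0.5,0,0,40],[14,0.5,0,0,40],[14,0.5,0,0,40],[14,0.5,0,0,40],[14,0.5,0,0,40],[14,0.5,0,0,40],[14,0.5,0,0,40],[14,0.5,0,0,40],[14,0.5,0,0,40],[14,0.5,0,0,40],[14,0.5,0,0,40],[14,0.5,0,0,40],[14,0.5,0,0,40],[10,0.5,0,0,40],[4,0,0,0,40],[0,0,0,0,40]]], newtons=45)

```text
clock: 20.3
tool_pos: [502.2, 255.8, 502.7]
eef_rot: [2.276, 2.166, -0.001]
contact_force: [-1.2, 0.0, -4.2]
grip_width: 59.6
grasp_force: 45.0
```

```bash
python3 -c "
from h import *
rel((503,254,451));side_edge()"
```

```text
t 20.3 pos [502.2 255.8 502.7] yaw of tool y -2.82 need tool xyz [-1.7  0.9 51.7] F [-1.2  0.  -4.2] w 59.6 45.0
u 317 V profile 177 [(151, 0), (153, 0), (155, 0), (157, 0), (159, 0), (161, 0), (163, 0), (165, 0), (167, 0), (169, 76), (171, 86), (173, 89), (175, 89), (177, 76)]
teal end rel G ahead/up 220.5 -39.1 r 224.0 ang 10.0
```

carry_out(rows=[[[0,0,10,0,40],[0,0,10,0,40],[0,0,10,0,40],[0,0,10,0,40],[0,0,8,0,40],[0,0,4,0,40],[0,0,0,0,40]]])

```text
clock: 20.93
tool_pos: [502.0, 254.2, 449.5]
eef_rot: [-2.277, -2.164, 0.004]
contact_force: [-0.5, 0.2, -3.3]
grip_width: 59.8
grasp_force: 45.0
```

carry_out(rows=[[[3,0,3,0,40],[3.5,0,3,0,40],[3.5,0,3,0,40],[3.5,0,3,0,40],[3.5,0,3,0,40]]])

```text
clock: 21.35
tool_pos: [503.3, 272.2, 436.4]
eef_rot: [-2.277, -2.165, -0.002]
contact_force: [0.4, 1.0, -1.7]
grip_width: 60.0
grasp_force: 45.0
```

carry_out(rows=[[[3.5,0,3,0,40],[3.5,0,3,0,40],[3.5,0,3,0,40],[3.5,0,3,0,40],[3.5,0,3,0,40]]])

```text
clock: 21.77
tool_pos: [504.1, 288.9, 420.5]
eef_rot: [2.278, 2.164, -0.001]
contact_force: [-0.0, -0.4, -2.0]
grip_width: 59.9
grasp_force: 45.0
```

```bash
cat > red.py <<'E'
from h import *
from m import ch
def red(save=None):
    st=env.read_state();g=np.array(st['tool_pos'])-[0,0,164]
    for n in('side','top'):
        c=cap(n,save+n+'.png' if save else None);f,h=ch(c)
        m=(((h[...,0]<8)|(h[...,0]>172))&(h[...,1]>140)).astype(np.uint8)
        cr=((h[...,0]>12)&(h[...,0]<35)&(h[...,1]>35)&(h[...,1]<130)&(h[...,2]>70)).astype(np.uint8)
        nn,_,q,ce=cv2.connectedComponentsWithStats(m)
        print(n,'red',[(q[i].tolist(),vplane(c,*ce[i],g)[1:].round()) for i in range(1,nn) if q[i,4]>6 and 150<ce[i][0]<345 and 150<ce[i][1]<300])
        nn,_,q,ce=cv2.connectedComponentsWithStats(cr)
        print(n,'cream',[(q[i].tolist(),vplane(c,*ce[i],g)[1:].round()) for i in range(1,nn) if q[i,4]>40 and 200<ce[i][0]<345 and 150<ce[i][1]<300])
if __name__=='__main__':
    rel((503,254,451));red()
E
python3 red.py
```

```text
t 21.77 pos [504.1 288.9 420.5] yaw of tool y -2.94 need tool xyz [-34.9   0.7 -30.5] F [-0.  -0.4 -2. ] w 59.9 45.0
side red [([229, 200, 7, 12, 59], array([-1880.,  1508.])), ([308, 224, 2, 9, 16], array([191.,  69.]))]
side cream [([296, 203, 28, 21, 444], array([193., 112.]))]
top red []
top cream [([230, 132, 49, 52, 85], array([ 99., 892.])), ([212, 134, 45, 30, 74], array([122., 894.])), ([214, 160, 46, 21, 116], array([125., 833.])), ([256, 237, 2, 24, 42], array([183.,  61.]))]
```

carry_out(rows=[[[3,0,3,0,40],[3,0,3,0,40],[2.5,0,3,0,40],[2,0,3,0,40],[2,0,2,0,40],[2,0,2,0,40],[0,0,0,0,40]]])

```text
clock: 22.45
tool_pos: [504.7, 303.8, 404.5]
eef_rot: [-2.277, -2.165, 0.001]
contact_force: [0.1, -0.1, -3.3]
grip_width: 59.7
grasp_force: 45.0
```

carry_out(rows=[[[1,0,2,0,40],[1,0,2,0,40],[1,0,2,0,40],[0,0,0,0,40]]])

```text
clock: 22.78
tool_pos: [504.8, 306.5, 398.6]
eef_rot: [-2.277, -2.164, 0.001]
contact_force: [0.3, -0.8, -2.4]
grip_width: 59.6
grasp_force: 45.0
```

```bash
python3 red.py
```

```text
t 22.78 pos [504.8 306.5 398.6] yaw of tool y -2.9 need tool xyz [-52.5   0.8 -52.4] F [ 0.3 -0.8 -2.4] w 59.6 45.0
side red [([229, 201, 7, 10, 57], array([-1878.,  1507.])), ([307, 214, 3, 12, 33], array([202.,  85.]))]
side cream [([296, 207, 23, 7, 141], array([220., 101.]))]
top red [([249, 247, 5, 4, 17], array([193.,  85.]))]
top cream [([212, 134, 45, 30, 76], array([121., 894.])), ([266, 149, 13, 35, 42], array([ 93., 850.])), ([216, 160, 44, 21, 119], array([124., 832.]))]
```

carry_out(rows=[[[0.5,0,2,0,40],[0.5,0,1.5,0,40],[0,0,0,0,40]]])

```text
clock: 23.13
tool_pos: [505.0, 307.5, 395.4]
eef_rot: [2.277, 2.164, 0.001]
contact_force: [-1.0, 0.6, -3.6]
grip_width: 60.0
grasp_force: 45.0
```

carry_out(rows=[[[0.5,0,1.5,0,40],[0.5,0,1.5,0,40],[0,0,0,0,40]]])

```text
clock: 23.38
tool_pos: [505.1, 308.4, 392.3]
eef_rot: [2.277, 2.164, 0.0]
contact_force: [0.4, 0.5, -2.9]
grip_width: 60.0
grasp_force: 45.0
```

carry_out(rows=[[[0.5,0,1.5,0,40],[0.5,0,1.5,0,40],[0,0,0,0,40]]])

```text
clock: 23.63
tool_pos: [505.2, 309.2, 389.2]
eef_rot: [2.277, 2.164, -0.001]
contact_force: [-0.2, -0.8, -3.5]
grip_width: 59.4
grasp_force: 45.0
```

carry_out(rows=[[[0,0,1.5,0,40],[0,0,1.5,0,40],[0,0,0,0,40]]])

```text
clock: 23.88
tool_pos: [505.1, 309.3, 387.0]
eef_rot: [2.277, 2.164, 0.001]
contact_force: [-0.4, 0.3, 1.0]
grip_width: 59.8
grasp_force: 45.0
```

carry_out(rows=[[[0,0,-6,0,40],[0,0,-12,0,40],[-8,0,-4,0,40],[-14,0,0,0,40],[-14,0,0,0,40],[-14,0,0,0,40],[-14,0,0,0,40],[-14,0,0,0,40],[-14,0,0,0,40],[-14,0,0,0,40],[-10,0,0,0,40],[-5,0,0,0,40],[0,0,0,0,40]]])

```text
clock: 24.97
tool_pos: [499.1, 186.8, 408.8]
eef_rot: [2.28, 2.162, 0.0]
contact_force: [0.6, -0.4, -3.4]
grip_width: 59.6
grasp_force: 45.0
```

Run:
```python
from red import *
rel((498.7,184,387));red('q1_')
t=cap('top');f,h=ch(t)
m=((h[...,0]>80)&(h[...,0]<100)&(h[...,1]>110)).astype(np.uint8);nn,_,q,ce=cv2.connectedComponentsWithStats(m)
print('top teal',[q[i].tolist() for i in range(1,nn) if q[i,4]>60])
s=cap('side');f,h=ch(s)
m=((h[...,0]>80)&(h[...,0]<100)&(h[...,1]>110)).astype(np.uint8);nn,_,q,ce=cv2.connectedComponentsWithStats(m)
print('side teal',[q[i].tolist() for i in range(1,nn) if q[i,4]>60])
g=np.array(env.read_state()['tool_pos'])-[0,0,164]
for th in(45,50,55,60):
  a=np.radians(th)
  def P(b):x=b[0]*np.cos(a)+b[1]*np.sin(a);z=-b[0]*np.sin(a)+b[1]*np.cos(a);return g+[-.052*x,-.9986*x,z]
  print(th,'side top-edge/tabcorner',np.round(proj(s,P((148,20)))),np.round(proj(s,P((182,-3)))),'top',np.round(proj(t,P((148,20)))),np.round(proj(t,P((182,-3)))))
```

```text
t 24.97 pos [499.1 186.8 408.8] yaw of tool y -3.04 need tool xyz [-2.8 -0.3 21.8] F [ 0.6 -0.4 -3.4] w 59.6 45.0
side red [([229, 201, 7, 11, 59], array([-1881.,  1509.])), ([312, 234, 5, 15, 54], array([ 87., 108.]))]
side cream []
top red []
top cream [([230, 132, 49, 52, 87], array([ 99., 891.])), ([212, 134, 45, 30, 73], array([122., 893.])), ([214, 160, 46, 21, 108], array([125., 831.]))]
top teal [[259, 227, 46, 36, 780]]
side teal [[296, 151, 25, 24, 288], [308, 219, 19, 13, 128]]
45 side top-edge/tabcorner [315. 229.] [315. 246.] top [308. 247.] [312. 249.]
50 side top-edge/tabcorner [314. 230.] [314. 246.] top [304. 247.] [306. 249.]
55 side top-edge/tabcorner [314. 231.] [314. 246.] top [300. 248.] [300. 250.]
60 side top-edge/tabcorner [313. 232.] [313. 245.] top [295. 248.] [294. 250.]
```

carry_out(rows=[[[7,0,0,0,40],[7,0,0,0,40],[0,0,7,0,40],[0,0,7,0,40],[0,0,7,0,40],[0,0,3,0,40],[0,0,0,0,40]]])

```text
clock: 25.75
tool_pos: [499.6, 202.8, 386.4]
eef_rot: [-2.276, -2.164, -0.002]
contact_force: [-3.3, 1.8, 8.7]
grip_width: 60.0
grasp_force: 45.0
```

carry_out(rows=[[[0,0,1.5,0,40],[0,0,1.5,0,40],[0,0,0,0,40]]])

```text
clock: 26.0
tool_pos: [499.7, 203.7, 385.7]
eef_rot: [-2.275, -2.163, -0.008]
contact_force: [-5.2, 1.7, 18.9]
grip_width: 59.8
grasp_force: 45.0
```

carry_out(rows=[[[0,0,-2,0,40],[0,0,0,0,40],[0,0,0,0,40],[4,0,0.5,0,40],[5,0,1,0,40],[5,0,1.5,0,40],[6.8,0,2.1,0,40],[6.8,0,2.2,0,40],[6.6,0,2.6,0,40],[6.6,0,2.7,0,40],[0,0,0,0,40]]], newtons=6)

```text
clock: 26.92
tool_pos: [501.3, 244.7, 369.2]
eef_rot: [-2.275, -2.166, 0.003]
contact_force: [0.1, 0.3, -3.0]
grip_width: 60.4
grasp_force: 6.0
```

```bash
cat > tl.py <<'E'
from red import *
st=env.read_state();g=np.array(st['tool_pos'])-[0,0,164]
t=cap('top');f,h=ch(t);s=cap('side')
m=((h[...,0]>80)&(h[...,0]<100)&(h[...,1]>110)).astype(np.uint8);nn,_,q,ce=cv2.connectedComponentsWithStats(m)
print('top teal',[q[i].tolist() for i in range(1,nn) if q[i,4]>60])
f,h=ch(s);m=((h[...,0]>80)&(h[...,0]<100)&(h[...,1]>110)).astype(np.uint8);nn,_,q,ce=cv2.connectedComponentsWithStats(m)
print('side teal',[q[i].tolist() for i in range(1,nn) if q[i,4]>60])
for th in range(0,61,10):
  a=np.radians(th)
  def P(b):x=b[0]*np.cos(a)+b[1]*np.sin(a);z=-b[0]*np.sin(a)+b[1]*np.cos(a);return g+[-.052*x,-.9986*x,z]
  print(th,'top-edge s',np.round(proj(s,P((148,20)))),'t',np.round(proj(t,P((148,20)))),'foot',P((148,-70))[1:].round())
rel((0,0,0));red()
E
python3 tl.py
```

```text
top teal [[230, 229, 59, 35, 1019]]
side teal [[294, 155, 27, 46, 287], [299, 202, 26, 25, 423]]
0 top-edge s [313. 194.] t [294. 243.] foot [ 97. 135.]
10 top-edge s [313. 205.] t [295. 245.] foot [111. 111.]
20 top-edge s [313. 214.] t [294. 246.] foot [130.  89.]
30 top-edge s [312. 221.] t [290. 247.] foot [152.  71.]
40 top-edge s [312. 226.] t [285. 248.] foot [176.  56.]
50 top-edge s [311. 230.] t [278. 249.] foot [203.  47.]
60 top-edge s [310. 231.] t [269. 249.] foot [231.  42.]
t 27.02 pos [501.5 243.4 370. ] yaw of tool y -2.9 need tool xyz [-268.1 -488.   371. ] F [-0.2 -1.2 -2.9] w 60.6 6.0
side red [([229, 201, 7, 11, 58], array([-1876.,  1506.])), ([310, 230, 5, 16, 62], array([117.,  96.]))]
side cream [([300, 229, 9, 10, 78], array([302., -35.])), ([315, 229, 8, 9, 58], array([  9., 191.]))]
top red [([290, 247, 8, 5, 34], array([103.,  97.]))]
top cream [([214, 130, 65, 54, 211], array([113., 862.])), ([212, 134, 45, 30, 75], array([121., 895.]))]
```

carry_out(rows=[[[3,0,5.5,0,40],[3,0,5.5,0,40],[5.7,0,4.5,0,40],[5.7,0,4.5,0,40],[5.3,0,4.8,0,40],[5.3,0,4.8,0,40],[5,0,5.2,0,40],[5,0,5.2,0,40],[4.3,0,5.7,0,40],[4.3,0,5.7,0,40],[0,0,0,0,40]]])

```text
clock: 28.03
tool_pos: [503.7, 289.9, 317.3]
eef_rot: [2.276, 2.165, -0.005]
contact_force: [0.0, 1.6, -1.7]
grip_width: 59.8
grasp_force: 6.0
```

```bash
python3 tl.py
```

```text
top teal [[210, 231, 61, 33, 1072]]
side teal [[292, 165, 31, 48, 562]]
0 top-edge s [311. 203.] t [272. 245.] foot [142.  83.]
10 top-edge s [311. 213.] t [273. 247.] foot [156.  59.]
20 top-edge s [311. 221.] t [273. 248.] foot [175.  37.]
30 top-edge s [310. 228.] t [270. 249.] foot [197.  19.]
40 top-edge s [310. 233.] t [265. 250.] foot [222.   5.]
50 top-edge s [309. 236.] t [259. 250.] foot [248.  -5.]
60 top-edge s [308. 237.] t [251. 251.] foot [277. -10.]
t 28.13 pos [503.9 288.9 318.4] yaw of tool y -2.96 need tool xyz [-313.7 -487.8  320.1] F [-0.2  0.1 -2.3] w 59.8 6.0
side red [([229, 201, 7, 11, 58], array([-1876.,  1506.])), ([309, 219, 6, 19, 77], array([131., 113.]))]
side cream [([293, 150, 20, 4, 47], array([322., 206.])), ([299, 219, 12, 21, 185], array([309., -25.])), ([313, 218, 9, 21, 138], array([ 21., 194.]))]
top red [([273, 246, 15, 6, 77], array([130., 112.]))]
top cream [([212, 134, 45, 30, 75], array([122., 894.])), ([266, 149, 13, 35, 45], array([ 93., 853.])), ([216, 160, 49, 23, 120], array([124., 831.]))]
```

carry_out(rows=[[[3.8,0,6,0,40],[3.8,0,6,0,40],[3.4,0,6,0,40],[3.4,0,5,0,40],[0,0,2,0,40],[0,0,0,0,40],[0,0,0,0,40]]])

```text
clock: 28.82
tool_pos: [505.0, 304.5, 295.1]
eef_rot: [-2.277, -2.164, -0.001]
contact_force: [-1.0, -1.5, 4.4]
grip_width: 60.2
grasp_force: 6.0
```

```bash
python3 tl.py | grep -v '0 top-edge'
```

```text
top teal [[204, 231, 63, 32, 1119]]
side teal [[293, 170, 22, 14, 90], [296, 188, 26, 20, 274]]
t 28.92 pos [505.  304.3 295.1] yaw of tool y -2.92 need tool xyz [-329.8 -489.   294.7] F [-2.  -1.9  4.7] w 60.1 6.0
side red [([229, 200, 7, 12, 59], array([-1881.,  1509.])), ([309, 215, 5, 18, 61], array([140., 122.]))]
side cream [([299, 213, 23, 26, 399], array([170.,  89.]))]
top red [([265, 245, 17, 6, 94], array([144., 123.]))]
top cream [([230, 132, 49, 52, 88], array([ 99., 891.])), ([212, 134, 45, 30, 73], array([122., 894.])), ([214, 160, 46, 21, 120], array([125., 833.]))]
```

carry_out(rows=[[[0,0,0,0,40],[0,0,0,0,40],[0,0,0,0,40],[0,0,-4,0,40],[0,0,-3,0,40],[-4,-0.5,0,0,40],[-7,-1,0,0,40],[-7,-1,0,0,40],[-4,-0.5,0,0,40],[0,0,0,0,40],[0,0,3,0,40],[0,0,2,0,40],[0,0,1,0,40],[0,0,0,0,40]]], newtons=45)

```text
clock: 30.18
tool_pos: [500.7, 282.6, 295.7]
eef_rot: [-2.277, -2.164, 0.0]
contact_force: [-1.5, -0.4, -0.6]
grip_width: 59.6
grasp_force: 45.0
```

carry_out(rows=[[[0,0,0,0,87],[0,0,0,0,87],[0,0,0,0,87],[0,0,0,0,87],[0,0,-10,0,87],[0,0,-20,0,87],[0,0,-30,0,87],[0,0,-30,0,87],[0,0,0,0,87]]])

```text
clock: 30.93
tool_pos: [502.5, 282.8, 393.1]
eef_rot: [2.277, 2.163, 0.018]
contact_force: [0.6, 0.2, 0.9]
grip_width: 87.1
grasp_force: 0.0
```

carry_out(rows=[[[-20,0,0,0,40],[-24,0,0,0,0],[-24,0,0,0,0],[-24,0,0,0,0],[-24,0,0,0,0],[-24,0,0,0,0],[-24,0,0,0,0],[-24,0,0,0,0],[-24,0,0,0,0],[-18,0,0,0,0],[-8,0,0,0,0],[0,0,0,0,0]]])

```text
clock: 31.93
tool_pos: [488.7, 42.5, 386.3]
eef_rot: [2.281, 2.159, 0.002]
contact_force: [0.8, 0.1, -0.0]
grip_width: 15.1
grasp_force: 0.0
```

Run:
```python
from red import *
rel((0,0,0))
w=cap('wrist');f,h=ch(w)
m=(((h[...,0]<8)|(h[...,0]>172))&(h[...,1]>140)).astype(np.uint8);nn,_,q,ce=cv2.connectedComponentsWithStats(m)
for i in range(1,nn):
  if q[i,4]>100: 
    x,y,a,b,n=q[i];print('red',q[i].tolist(),'tip z127',plane(w,x+a/2,y+b,127,True).round(1),'root',plane(w,x+a/2,y,127,True).round(1))
m=((h[...,0]>80)&(h[...,0]<100)&(h[...,1]>110)).astype(np.uint8);nn,_,q,ce=cv2.connectedComponentsWithStats(m)
for i in range(1,nn):
  if q[i,4]>1000:
    x,y,a,b,n=q[i];print('teal',q[i].tolist(),plane(w,x,y+b,150,True).round(1),plane(w,x+a,y+b,150,True).round(1))
cr=((h[...,0]>15)&(h[...,0]<35)&(h[...,1]>20)&(h[...,1]<110)&(h[...,2]>130)).astype(np.uint8);nn,_,q,ce=cv2.connectedComponentsWithStats(cr)
print('cream',[q[i].tolist() for i in range(1,nn) if q[i,4]>60])
t=cap('top');s=cap('side')
for n,c in(('t',t),('s',s)):
  f,h=ch(c)
  for lab,m in(('teal',(h[...,0]>80)&(h[...,0]<100)&(h[...,1]>110)),('red',((h[...,0]<8)|(h[...,0]>172))&(h[...,1]>150)),('cream',(h[...,0]>12)&(h[...,0]<35)&(h[...,1]>35)&(h[...,1]<130)&(h[...,2]>70))):
    m=m.astype(np.uint8);m[:,345:]=0;m[:150]=0;m[300:]=0;m[:,:185]=0
    nn,_,q,ce=cv2.connectedComponentsWithStats(m);print(n,lab,[q[i].tolist() for i in range(1,nn) if q[i,4]>30])
c=t;print('initial equiv: teal x 192..281, red 284..299')
```

```text
t 31.93 pos [488.7  42.5 386.3] yaw of tool y -3.14 need tool xyz [ -69.4 -486.1  385.7] F [ 0.8  0.1 -0. ] w 15.1 0.0
red [310, 112, 16, 53, 797] tip z127 [491.7 103.9 127. ] root [493.5 137.9 127. ]
red [556, 205, 57, 68, 2963] tip z127 [712.   12.9 127. ] root [700.7  71.5 127. ]
teal [266, 0, 101, 114, 8287] [463.7 137.6 150. ] [521.5 134.4 150. ]
cream [[500, 0, 26, 75, 140], [543, 18, 31, 58, 80], [537, 31, 60, 93, 129], [535, 190, 39, 31, 95]]
t teal [[187, 233, 90, 32, 1748]]
t red [[314, 150, 19, 4, 58], [277, 247, 16, 6, 90]]
t cream [[215, 150, 42, 14, 52], [261, 150, 18, 34, 47], [216, 160, 44, 21, 115], [290, 191, 55, 109, 4428]]
s teal [[293, 193, 16, 22, 190], [314, 200, 3, 13, 35]]
s red [[229, 201, 7, 10, 55], [309, 222, 5, 18, 60]]
s cream [[308, 177, 34, 6, 74], [298, 220, 25, 26, 394]]
initial equiv: teal x 192..281, red 284..299
```

Run:
```python
from h import *
t=cap('top')
for u in(187,277):print(plane(t,u,249,150).round(1))
rel((0,0,0));print(env.close_job())
```

```text
[495.9 315.2 150. ]
[490.7 133.7 150. ]
t 32.13 pos [488.7  46.2 385.7] yaw of tool y -2.79 need tool xyz [ -70.1 -485.9  385.5] F [ 0.1 -0.3  0.5] w 2.8 0.0
the job is handed in; nothing more can be done
None
```

The job is handed in at 32 s: the four walnuts are in the steel bowl, and by my last measurements the box stands level within a few mm of the stand's centre, spout shut and gripper clear; the hand-in returned no verdict.

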